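Sort the glue and finish containers back onto their own drip trays

ROBOT

A 6-joint arm with a two-finger parallel gripper is mounted at the origin on the work surface. World frame = base frame: x ahead of the robot, y to its left, z up, the work surface at z = 0. Lengths are in m, angles in degrees, forces in N, time in s.
With the tool pointing down it reaches from about 0.375 to 0.925 m from the base axis. Payload 5.7 kg.
Tool frame: the origin (TCP) lies at the very end of the fingers, on their centre line; the grasp point (between the pads) lies 19 mm behind it; z points along the fingers, y is the line along which they close (so a half turn about z gives the same grasp; the last joint's range is limited). The gripper opens to 85 mm and grips with 20 to 120 N. Pads are 22 mm wide; open, the fingers measure 114 mm over their backs; the gripper's body (76 mm by 85 mm) begins 54 mm behind the grasp point. The pads swing forward as they close: fully open they stand 13 mm farther back than shut.
Start: joints at [57.92, 20.558, 86.54, -0, 72.909, -6.595], TCP at [0.258, 0.542, 0.231] pointing down, gripper open.
Joint ranges: [-170.27, 170.27], [-57.76, 135], [12.27, 136.19], [-55.21, 235.2], [11.17, 155.16], [-170.74, 170.74]. Speed limits (degrees/s): [136.94, 136.94, 180, 180, 180, 180].

INTERFACE

Orientations are given as [roll, pitch, yaw] about the fixed x, y, z axes, in that order (R = Rz(yaw) Ry(pitch) Rx(roll)).
In Python, from plant import bot, read_camera, get_calibration, workorder, models gives the robot as it stands. The module is installed in compiled form; this text tells all that it offers.
- The arm moves only by the tool drive_tool, never from a script. Its argument "steps" is a list of rows, each a list of 7 numbers: the finger opening in m, from 0 to 0.0854, then the shift along the world's x, y, z in m, then the turn, a rotation vector about the world's x, y, z in degrees. In form: [[jaw, dx, dy, dz, rx, ry, rz], ...]. A call has 1 to 12 rows; each row is the pose to reach, as a shift and turn from the pose commanded when the call began; what a row does not reach only later rows make up. A row lasts 1/12 s, in which the tool goes at most 41.7 mm and 7.16 degrees, less where a joint would pass 70% of its speed; a pose out of reach is approached as far as the arm can. A call with a gripper value outside its range is refused whole. The fingers move at their own pace and stop on an object; "newtons" is the grip in N (left out, the last holds). Time passes only in rows, so rows that repeat a pose let the fingers close. It gives the time, the measured TCP pose, the force, the opening and the grip force at its end, in the units of the state.
- bot.get_state(): the state, without advancing time (a new reading comes with each control period).
- read_camera(name): name is "scene" or "top" or "wrist"; returns the picture (480x640x3 uint8, red, green, blue); there is no depth.
- get_calibration(name): a dict with "vertical_fov" (degrees; the focal length in pixels is half the picture's height over the tangent of half this angle, whatever the lens; pixels are square), "cx", "cy" (the principal point, pixels), "R" (3x3) and "t" (3): a world point X has camera coordinates R X + t; the wrist camera has in their place "tool_from_camera" (4x4, takes a point from camera to tool coordinates, whose origin is the TCP and whose axes are the flange's). Camera axes: x right, y down, z forward; pixel columns grow to the right and rows downward; lengths in m; the calibration is good to about 2 mm. A picture is of the moment at which its call begins: read the wrist's pose just before it. get_calibration takes no time and is no camera call.
- workorder.finish_job(): hands the job in; it is judged then, once.
Trained networks look in the newest picture that a camera, given by its name, has taken for a name from the list of things; names that differ only in an ending like _2 or _b are one class to them, and where a whole thing is asked for, a point or a joint stands for the part that bears it (a point fixed in the world has none). Each returns a list of dicts, best first, with "p" (0 to 1); they miss things now and then, are a little off and sometimes report something else, mostly with a low value. They report only what shows in the picture. A call takes as long as a camera call. They do not tell look-alikes from the thing itself.
- models.find_in(thing, camera): "pixel" ([row, column] in pixels, amid what is visible of it).
The state is a dict: "clock": time; "joint_positions": joint angles; "qvel": joint speeds; "joint_efforts": joint torques, N m; "position": TCP position; "ee_rot": TCP orientation; "contact_force": force on the tool from outside, world axes, zero at the start; "moment": the same for the moment, N m; "finger_gap": finger opening in m; "grasp_force": force on a finger pad.
Only numpy, scipy, OpenCV 4.12 (cv2) and the standard library are available. Lean on these libraries where they do the work, as an engineer would, in place of code of your own. Each camera call takes 0.05 s, during which the arm holds its last target. There are 200 camera calls.

TASK

On the school workbench the red, white, blue and green containers of glue and finish all stand in the wrong drip trays. Swap them round until each one stands upright, flat and centred in the tray of its own colour, using the empty black tray as a parking place on the way; black is empty again at the end. Keep the containers upright and set them down gently without dropping or shoving them, and do not disturb the freshly glued box drying between the trays.

Things in the scene. Friction and masses are not known exactly. Their poses are not given: they have to be found in the camera images.
- red_bottle: Red plastic squeeze bottle of wood glue, 92 mm tall: straight round body 54 mm in diameter up to 62 mm, then a cone to a narrow nozzle. Grip the straight body, for instance 48 mm up. About 0.22 kg. Loose; origin at the centre of its underside, z up the axis; it is round, so yaw does not matter.
- white_pot: White round plastic glue pot, 72 mm tall: body 56 mm in diameter up to 56 mm, then a white screw lid 58 mm in diameter. Grip for instance 48 mm up. About 0.25 kg. Loose; origin at the centre of its underside, z up the axis; it is round, so yaw does not matter.
- blue_tin: Blue round wax tin with thin steel rims, 66 mm tall: body 58 mm in diameter up to 60 mm, then a blue pressed-in lid 52 mm in diameter. Grip for instance 45 mm up. About 0.28 kg. Loose; origin at the centre of its underside, z up the axis; it is round, so yaw does not matter.
- green_bottle: Green plastic oil bottle, 96 mm tall: straight round body 54 mm in diameter up to 66 mm, then a shoulder and a cap 28 mm in diameter. Grip the straight body, for instance 50 mm up. About 0.24 kg. Loose; origin at the centre of its underside, z up the axis; it is round, so yaw does not matter.
- tray_red: Round red plastic drip tray fixed to the bench, 94 mm across; inside its 4 mm rim a flat floor 86 mm across, 4 mm above the bench; the rim's top is 10 mm above the bench. Origin at the centre of its underside, on the bench; z up. Home of the red container; a container of another colour stands in it at the start.
- tray_white: Round white plastic drip tray fixed to the bench, 94 mm across; inside its 4 mm rim a flat floor 86 mm across, 4 mm above the bench; the rim's top is 10 mm above the bench. Origin at the centre of its underside, on the bench; z up. Home of the white container; a container of another colour stands in it at the start.
- tray_blue: Round blue plastic drip tray fixed to the bench, 94 mm across; inside its 4 mm rim a flat floor 86 mm across, 4 mm above the bench; the rim's top is 10 mm above the bench. Origin at the centre of its underside, on the bench; z up. Home of the blue container; a container of another colour stands in it at the start.
- tray_green: Round green plastic drip tray fixed to the bench, 94 mm across; inside its 4 mm rim a flat floor 86 mm across, 4 mm above the bench; the rim's top is 10 mm above the bench. Origin at the centre of its underside, on the bench; z up. Home of the green container; a container of another colour stands in it at the start.
- tray_black: Round black plastic drip tray fixed to the bench, 94 mm across; inside its 4 mm rim a flat floor 86 mm across, 4 mm above the bench; the rim's top is 10 mm above the bench. Origin at the centre of its underside, on the bench; z up. The spare tray: empty at the start, it belongs to no container.
- glued_box: Small light wooden box with dark finger joints, freshly glued and drying, a dark steel weight on its lid: 79 x 59 mm (x, y), 58 mm tall, stands loose among the trays. Origin at the centre of its underside. Not to be disturbed.
Things that resemble listed ones, but are neither listed nor needed, are in the scene too. Several things have the shape of the white_pot; the one meant has the colours described above.

How it is judged:
By the outcome, as a careful person would: the job done as asked, in the order asked, and still so for the second after the job is handed in, with the robot touching nothing.
It also fails if it takes over 136 s, if anything falls off the work surface, if the arm or the gripper's body presses on something with over 40 N, if the wrist force passes 120 N, or if a joint passes its speed limit or range.

## Working session

There is one attempt and no reset: what is moved stays moved. The work goes in short steps, Python scripts to look and compute and a tool call to move; the robot and the scene stay as the last step left them, time stands still between calls to the robot, and variables do not carry over. Pictures are saved under pics/ and viewed, at most 14 in all, crops included, and the job is handed in when it is done.

Besides the shell and the picture viewer there is one more tool, called after ">>>" in YAML: its name, and indented under it one key for each argument. drive_tool: Moves the arm, as the interface text tells. Its arguments: {"type":"object","properties":{"steps":{"type":"array","items":{"type":"array","items":{"type":"number"}}},"newtons":{"type":"number"}},"required":["steps"]}

```bash
mkdir -p pics; python3 - <<'E'
from plant import bot, read_camera, get_calibration, models
import cv2
for c in ("scene","top"):
    cv2.imwrite(f"pics/{c}0.png", read_camera(c)[:,:,::-1])
    k=get_calibration(c); print(c,k)
for n in ["red_bottle","white_pot","blue_tin","green_bottle","tray_red","tray_white","tray_blue","tray_green","tray_black","glued_box"]:
    print(n,[(d["pixel"],round(d["p"],2)) for d in models.find_in(n,"top")][:5])
print(bot.get_state())
E
```

```text
scene {'vertical_fov': 57.90359087954664, 'cx': 319.15858308431837, 'cy': 238.07808434103788, 'R': array([[ 0.88276361,  0.46980148, -0.00387109],
       [ 0.39983917, -0.75557886, -0.51887303],
       [-0.24669223,  0.45649441, -0.85484256]]), 't': array([-0.53092948, -0.10273673,  0.94357494])}
top {'vertical_fov': 44.17411811112362, 'cx': 317.40130975975563, 'cy': 244.09397289684972, 'R': array([[ 0.00944764, -0.99976717,  0.01939954],
       [-0.98777625, -0.01234949, -0.15538846],
       [ 0.15559186, -0.01769435, -0.98766294]]), 't': array([0.09038089, 0.52807272, 1.14161436])}
red_bottle [([195.6, 442.7], 0.71)]
white_pot [([189.1, 279.8], 0.88), ([304.5, 157.5], 0.83), ([173.1, 212.8], 0.68)]
blue_tin [([280.8, 481.3], 0.61), ([176.5, 358.4], 0.27)]
green_bottle [([289.1, 255.6], 0.82)]
tray_red [([277.5, 263.6], 0.6)]
tray_white [([293.6, 466.5], 0.8)]
tray_blue []
tray_green [([203.3, 274.1], 0.71)]
tray_black [([282.8, 366.3], 0.64)]
glued_box [([175.6, 360.7], 0.96)]
{'clock': 0.6, 'joint_positions': array([ 5.79208600e+01,  2.05572842e+01,  8.65377495e+01,  9.97334435e-04,
        7.29067597e+01, -6.59498683e+00]), 'qvel': array([-0.08307725, -0.06407488,  0.03474597,  0.04934245, -0.05054007,
       -0.06064619]), 'joint_efforts': array([-7.38968720e-04, -5.27297723e+01, -2.78917730e+01, -3.59491423e-04,
        2.38082263e-03,  1.54011707e-05]), 'position': array([0.25816202, 0.5416234 , 0.23128332]), 'ee_rot': array([-1.79998328e+02, -1.15293012e-03,  1.54515554e+02]), 'contact_force': array([-0.01948189,  0.46830126, -0.10095295]), 'moment': array([-0.00091182, -0.01304402, -0.0211395 ]), 'grasp_force': 0.0, 'finger_gap': 0.08547679184552896}
```

View pics/top0.png

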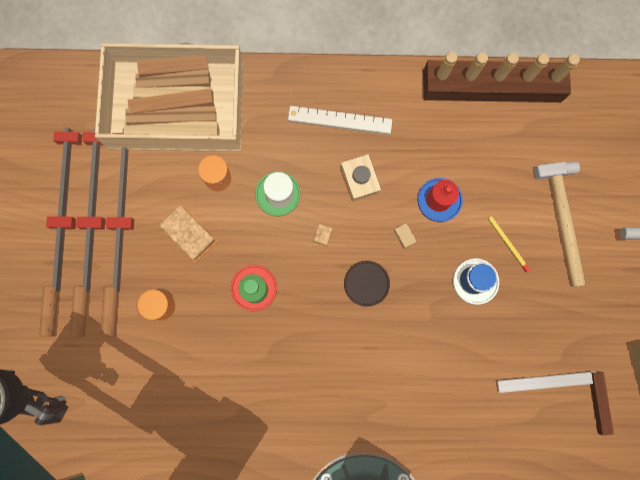

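View pics/scene0.png

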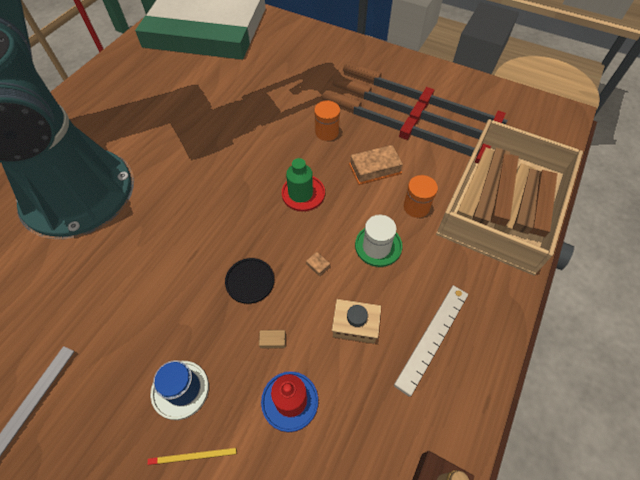

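Top view: the red bottle (441,197, column,row) stands in the blue tray, the white pot (278,190) in green, the green bottle (252,288) in red and the blue tin (480,278) in white. The black tray (367,284) is empty. The glued box is at (361,177). Look-alikes are two orange pots at (213,170) and (153,304), so the white one at (278,190) is the one meant.

Plan: red→black, blue→blue, white→white, green→green, red→red.

```bash
cat > h.py <<'E'
import numpy as np, cv2
from plant import get_calibration
def K(c):
    k=get_calibration(c); f=240/np.tan(np.radians(k["vertical_fov"]/2)); return k,f
def unproj(c,uv,z):
    k,f=K(c); uv=np.atleast_2d(uv).astype(float)
    d=np.c_[(uv[:,0]-k["cx"])/f,(uv[:,1]-k["cy"])/f,np.ones(len(uv))]@k["R"]
    o=-k["R"].T@k["t"]
    return (o+d*((z-o[2])/d[:,2])[:,None])[:,:2]
def rect(c,img,z,x0,x1,y0,y1,s=2000):
    """metric picture: col=(y1-y)*s, row=(x1-x)*s, on plane z"""
    k,f=K(c); xs=np.arange(x1,x0,-1/s); ys=np.arange(y1,y0,-1/s)
    Y,X=np.meshgrid(ys,xs); P=np.stack([X,Y,np.full_like(X,z)],-1)@k["R"].T+k["t"]
    return cv2.remap(img,(f*P[...,0]/P[...,2]+k["cx"]).astype(np.float32),(f*P[...,1]/P[...,2]+k["cy"]).astype(np.float32),cv2.INTER_LINEAR)
def circle(c,img,z,r,guess,win=0.075,s=2000,pol=None):
    """best circle of radius r (m) on plane z near guess: mean colour contrast over the edge, brute force"""
    gx,gy=guess; im=rect(c,img,z,gx-win,gx+win,gy-win,gy+win,s).astype(np.float32)
    im=cv2.GaussianBlur(im,(0,0),2)
    a=np.linspace(0,2*np.pi,120,endpoint=False); best=(-1,)
    for dx in np.arange(-.02,.0201,.0005):
        for dy in np.arange(-.02,.0201,.0005):
            def smp(R):
                return im[np.clip(((win-dx-R*np.cos(a))*s).astype(int),0,im.shape[0]-1),np.clip(((win-dy-R*np.sin(a))*s).astype(int),0,im.shape[1]-1)]
            e=np.minimum(np.linalg.norm(smp(r+.002)-smp(r-.002),axis=1),60).mean()
            if e>best[0]: best=(e,gx+dx,gy+dy)
    return np.round(best,4)
E
python3 - <<'E'
from h import *
T={"red":(254,288),"white":(476,281),"blue":(440,200),"green":(278,194),"black":(367,284)}
top=cv2.imread("pics/top0.png"); sc=cv2.imread("pics/scene0.png")
for n,p in T.items():
    g=unproj("top",p,.01)[0]
    print("tray",n,circle("top",top,.010,.047,g),circle("scene",sc,.010,.047,g))
# containers: circle at known height
C={"red 62":(441,197,.066,.027),"red noz":(445,187,.096,.004),"white":(278,189,.076,.029),"blue":(480,278,.064,.029),"blue lid":(481,277,.070,.026),"green cap":(251,286,.100,.014),"green sh":(252,287,.070,.027)}
for n,(u,v,z,r) in C.items():
    g=unproj("top",(u,v),z)[0]
    print(n,g.round(4),circle("top",top,z,r,g),circle("scene",sc,z,r,g))
print("box",unproj("top",(361,177),.06).round(3))
E
```

```text
tray red [46.3849  0.4413  0.2245] [46.7708  0.4418  0.2245]
tray white [60.      0.4576 -0.2304] [60.      0.4581 -0.2279]
tray blue [59.3713  0.6295 -0.1585] [60.      0.629  -0.1595]
tray green [59.9858  0.6376  0.1799] [47.7442  0.6396  0.1769]
tray black [ 6.000e+01  4.515e-01 -5.000e-03] [ 6.000e+01  4.545e-01 -7.000e-03]
red 62 [ 0.6208 -0.1482] [59.2408  0.6308 -0.1572] [59.8584  0.6303 -0.1562]
red noz [ 0.6336 -0.1495] [52.9587  0.6506 -0.145 ] [53.7093  0.6311 -0.1575]
white [0.63   0.1752] [60.      0.634   0.1752] [60.      0.6345  0.1742]
blue [ 0.4603 -0.2213] [57.6257  0.4603 -0.2238] [59.237   0.4648 -0.2253]
blue lid [ 0.4617 -0.2216] [60.      0.4617 -0.2241] [60.      0.4642 -0.2251]
green cap [0.4367 0.2208] [42.1762  0.4367  0.2218] [54.3534  0.4367  0.2218]
green sh [0.4373 0.2216] [59.8521  0.4343  0.2196] [44.7042  0.4363  0.2221]
box [[0.661 0.01 ]]
```

```bash
python3 - <<'E'
import cv2,numpy as np
t=cv2.imread("pics/top0.png")
a=cv2.resize(t[150:250,390:520],None,fx=3,fy=3,interpolation=2)
b=cv2.resize(t[150:250,220:350],None,fx=3,fy=3,interpolation=2)
c=cv2.resize(t[240:340,420:550],None,fx=3,fy=3,interpolation=2)
d=cv2.resize(t[240:340,190:320],None,fx=3,fy=3,interpolation=2)
cv2.imwrite("pics/crop1.png",np.vstack([np.hstack([a,b]),np.hstack([c,d])])[:600,:800])
E
```

```text
(no output)
```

View pics/crop1.png

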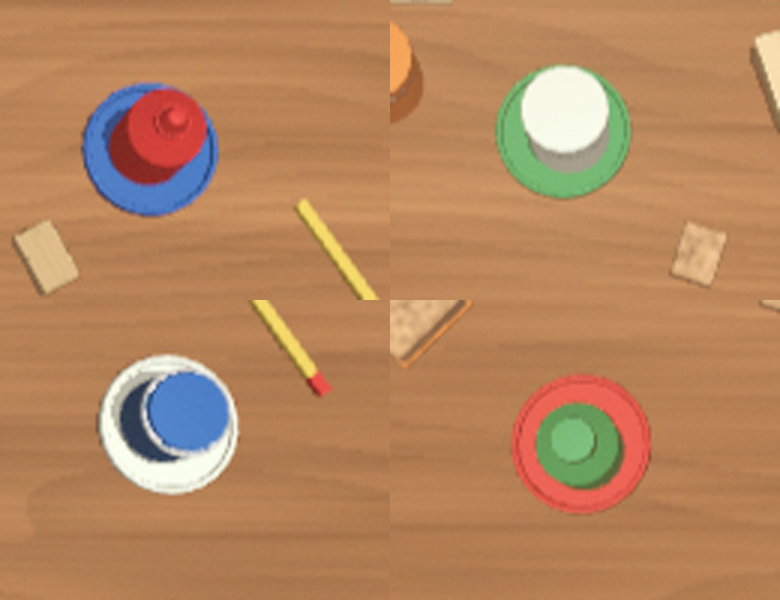

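Crop confirms the four choices (red bottle, white-lidded pot, blue tin, green bottle, all standing). Moving above the red bottle.

>>> drive_tool:
  steps:
    - [0.085, 0.3725, -0.6986, 0, 0, 0, 0]
    - [0.085, 0.3725, -0.6986, 0, 0, 0, 0]
    - [0.085, 0.3725, -0.6986, 0, 0, 0, 0]
    - [0.085, 0.3725, -0.6986, 0, 0, 0, 0]
    - [0.085, 0.3725, -0.6986, 0, 0, 0, 0]
    - [0.085, 0.3725, -0.6986, 0, 0, 0, 0]
    - [0.085, 0.3725, -0.6986, 0, 0, 0, 0]
    - [0.085, 0.3725, -0.6986, 0, 0, 0, 0]
    - [0.085, 0.3725, -0.6986, 0, 0, 0, 0]
    - [0.085, 0.3725, -0.6986, 0, 0, 0, 0]
    - [0.085, 0.3725, -0.6986, 0, 0, 0, 0]
    - [0.085, 0.3725, -0.6986, 0, 0, 0, 0]
  newtons: 40

```text
clock: 1.6
position: [0.4941, 0.0984, 0.2316]
ee_rot: [180.0, 0.0, 154.5]
contact_force: [0.2, 0.8, 0.6]
finger_gap: 0.0849
grasp_force: 0.0
```

>>> drive_tool:
  steps:
    - [0.085, 0.137, -0.256, 0, 0, 0, 0]
    - [0.085, 0.137, -0.256, 0, 0, 0, 0]
    - [0.085, 0.137, -0.256, 0, 0, 0, 0]
    - [0.085, 0.137, -0.256, 0, 0, 0, 0]
    - [0.085, 0.137, -0.256, 0, 0, 0, 0]
    - [0.085, 0.137, -0.256, 0, 0, 0, 0]
    - [0.085, 0.137, -0.256, 0, 0, 0, 0]
    - [0.085, 0.137, -0.256, 0, 0, 0, 0]
    - [0.085, 0.137, -0.256, 0, 0, 0, 0]
    - [0.085, 0.137, -0.256, 0, 0, 0, 0]

```text
clock: 2.43
position: [0.6298, -0.1553, 0.2308]
ee_rot: [180.0, -0.1, 154.5]
contact_force: [0.6, 0.1, -0.3]
finger_gap: 0.0854
grasp_force: 0.0
```

```bash
python3 - <<'E'
from h import *
from plant import bot, read_camera
from scipy.spatial.transform import Rotation as Ro
s=bot.get_state(); im=read_camera("wrist"); cv2.imwrite("pics/wrist1.png",im[:,:,::-1])
k,f=K("wrist"); M=np.array(k["tool_from_camera"]); print(M.round(4))
R=Ro.from_euler("xyz",s["ee_rot"],degrees=True).as_matrix(); p=s["position"]; print(p)
def pr(X):
    q=M[:3,:3].T@(R.T@(np.array(X)-p)-M[:3,3]); return (f*q[0]/q[2]+k["cx"],f*q[1]/q[2]+k["cy"])
o=im[:,:,::-1].copy()
a=np.linspace(0,2*np.pi,80)
for cx,cy,r,z in ((.629,-.159,.047,.01),(.6305,-.157,.027,.066),(.6305,-.157,.004,.096)):
    cv2.polylines(o,[np.array([pr((cx+r*np.cos(t),cy+r*np.sin(t),z)) for t in a]).astype(np.int32)],True,(0,255,255),1)
cv2.imwrite("pics/wrist1o.png",o)
E
```

```text
[[ 1.300e-03 -9.576e-01 -2.883e-01  7.350e-02]
 [ 1.000e+00  1.100e-03  6.000e-04  8.000e-04]
 [-3.000e-04 -2.883e-01  9.576e-01 -1.417e-01]
 [ 0.000e+00  0.000e+00  0.000e+00  1.000e+00]]
[ 0.62983062 -0.15532488  0.23079446]
```

View pics/wrist1o.png

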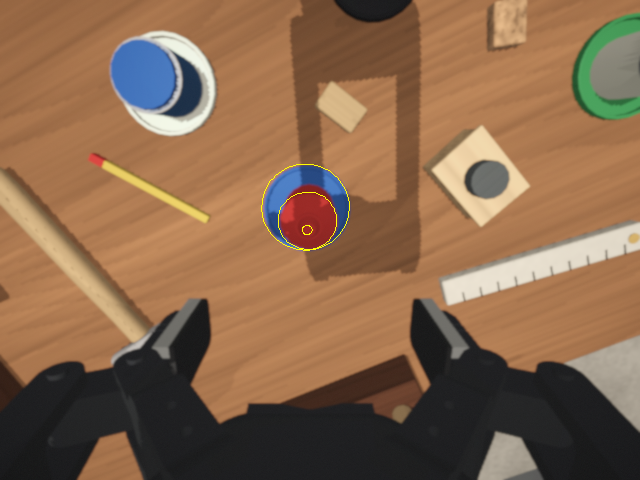

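Overlay fits: tray centre at (306,208) and bottle at (308,225) agree with the wrist view to about 1–2 mm. Descend and grip.

>>> drive_tool:
  steps:
    - [0.085, 0.0005, -0.001, -0.04, 0, 0, 0]
    - [0.085, 0.0005, -0.001, -0.08, 0, 0, 0]
    - [0.085, 0.0005, -0.001, -0.12, 0, 0, 0]
    - [0.085, 0.0005, -0.001, -0.155, 0, 0, 0]
    - [0.085, 0.0005, -0.001, -0.18, 0, 0, 0]
    - [0.085, 0.0005, -0.001, -0.193, 0, 0, 0]
    - [0.085, 0.0005, -0.001, -0.198, 0, 0, 0]
    - [0.085, 0.0005, -0.001, -0.198, 0, 0, 0]
    - [0.065, 0.0005, -0.001, -0.198, 0, 0, 0]
    - [0.06, 0.0005, -0.001, -0.198, 0, 0, 0]
    - [0.057, 0.0005, -0.001, -0.198, 0, 0, 0]
    - [0.054, 0.0005, -0.001, -0.198, 0, 0, 0]
  newtons: 40

```text
clock: 3.48
position: [0.6319, -0.1572, 0.0349]
ee_rot: [-180.0, 0.2, 154.5]
contact_force: [-0.1, -0.6, 0.9]
finger_gap: 0.0538
grasp_force: 0.3
```

>>> drive_tool:
  steps:
    - [0.048, 0, 0, 0, 0, 0, 0]
    - [0.046, 0, 0, 0, 0, 0, 0]
    - [0.046, 0, 0, 0, 0, 0, 0]
    - [0.046, 0, 0, 0, 0, 0, 0]

```text
clock: 3.82
position: [0.6319, -0.1573, 0.0352]
ee_rot: [-180.0, 0.2, 154.5]
contact_force: [-2.5, 0.6, 6.1]
finger_gap: 0.0523
grasp_force: 41.4
```

>>> drive_tool:
  steps:
    - [0.046, 0, 0, 0.008, 0, 0, 0]
    - [0.046, 0, 0, 0.03, 0, 0, 0]
    - [0.046, 0, 0, 0.06, 0, 0, 0]
    - [0.046, -0.006, 0.005, 0.09, 0, 0, 0]
    - [0.046, -0.018, 0.015, 0.11, 0, 0, 0]
    - [0.046, -0.036, 0.031, 0.115, 0, 0, 0]
    - [0.046, -0.057, 0.049, 0.115, 0, 0, 0]
    - [0.046, -0.08, 0.068, 0.115, 0, 0, 0]
    - [0.046, -0.103, 0.088, 0.115, 0, 0, 0]
    - [0.046, -0.126, 0.107, 0.115, 0, 0, 0]
    - [0.046, -0.147, 0.125, 0.115, 0, 0, 0]
    - [0.046, -0.163, 0.139, 0.115, 0, 0, 0]

```text
clock: 4.82
position: [0.4652, -0.0162, 0.1486]
ee_rot: [-180.0, -0.1, 154.5]
contact_force: [-0.5, 0.5, -2.1]
finger_gap: 0.0523
grasp_force: 42.5
```

>>> drive_tool:
  steps:
    - [0.046, -0.01, 0.008, 0, 0, 0, 0]
    - [0.046, -0.0145, 0.012, -0.01, 0, 0, 0]
    - [0.046, -0.0145, 0.012, -0.03, 0, 0, 0]
    - [0.046, -0.0145, 0.012, -0.055, 0, 0, 0]
    - [0.046, -0.0145, 0.012, -0.08, 0, 0, 0]
    - [0.046, -0.0145, 0.012, -0.095, 0, 0, 0]
    - [0.046, -0.0145, 0.012, -0.102, 0, 0, 0]
    - [0.046, -0.0145, 0.012, -0.105, 0, 0, 0]
    - [0.046, -0.0145, 0.012, -0.105, 0, 0, 0]

```text
clock: 5.57
position: [0.4538, -0.0058, 0.0432]
ee_rot: [-180.0, 0.0, 154.5]
contact_force: [0.2, 0.5, -1.7]
finger_gap: 0.052
grasp_force: 42.5
```

```bash
python3 - <<'E'
from h import *
from plant import bot, read_camera
t=read_camera("top");s=read_camera("scene"); cv2.imwrite("pics/t2.png",t[:,:,::-1])
cv2.imwrite("pics/s2.png",s[180:420,140:460,::-1])
g=(.453,-.006)
print(bot.get_state()["position"],circle("scene",s,.066,.027,g),circle("top",t,.066,.027,g))
E
```

```text
[ 0.45439292 -0.00581793  0.04405009] [ 4.01097e+01  4.71500e-01 -2.10000e-02] [ 2.03942e+01  4.33000e-01 -1.25000e-02]
```

View pics/s2.png

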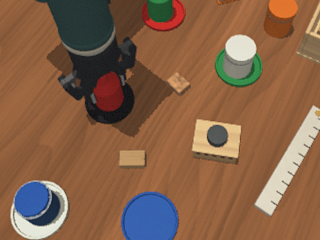

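The bottle is held upright over the black tray (crop 108,100). Lower it, release and rise.

>>> drive_tool:
  steps:
    - [0.046, 0, 0, -0.003, 0, 0, 0]
    - [0.046, 0, 0, -0.006, 0, 0, 0]
    - [0.046, 0, 0, -0.008, 0, 0, 0]
    - [0.046, 0, 0, -0.009, 0, 0, 0]
    - [0.046, 0, 0, -0.0095, 0, 0, 0]
    - [0.046, 0, 0, -0.0095, 0, 0, 0]

```text
clock: 6.17
position: [0.4537, -0.0056, 0.0351]
ee_rot: [180.0, 0.1, 154.5]
contact_force: [-4.7, 0.6, 18.0]
finger_gap: 0.0523
grasp_force: 44.4
```

>>> drive_tool:
  steps:
    - [0.054, 0, 0, 0.0005, 0, 0, 0]
    - [0.058, 0, 0, 0.0005, 0, 0, 0]
    - [0.065, 0, 0, 0.0005, 0, 0, 0]
    - [0.085, 0, 0, 0.0005, 0, 0, 0]
    - [0.085, 0, 0, 0.0005, 0, 0, 0]
    - [0.085, 0, 0, 0.0005, 0, 0, 0]
    - [0.085, 0, 0, 0.02, 0, 0, 0]
    - [0.085, 0, 0, 0.05, 0, 0, 0]
    - [0.085, 0, 0, 0.09, 0, 0, 0]
    - [0.085, 0, 0, 0.12, 0, 0, 0]
    - [0.085, 0, 0, 0.12, 0, 0, 0]

```text
clock: 7.08
position: [0.4573, -0.0062, 0.159]
ee_rot: [179.8, 0.5, 154.5]
contact_force: [1.4, -0.9, 0.2]
finger_gap: 0.0854
grasp_force: 0.0
```

>>> drive_tool:
  steps:
    - [0.085, 0.001, -0.03, 0, 0, 0, 0]
    - [0.085, 0.003, -0.07, 0, 0, 0, 0]
    - [0.085, 0.005, -0.11, 0, 0, 0, 0]
    - [0.085, 0.007, -0.15, 0, 0, 0, 0]
    - [0.085, 0.008, -0.19, 0, 0, 0, 0]
    - [0.085, 0.0095, -0.21, 0, 0, 0, 0]
    - [0.085, 0.0095, -0.219, 0, 0, 0, 0]
    - [0.085, 0.0095, -0.219, -0.01, 0, 0, 0]
    - [0.085, 0.0095, -0.219, -0.035, 0, 0, 0]

```text
clock: 7.83
position: [0.4645, -0.2252, 0.1199]
ee_rot: [-180.0, 0.3, 154.5]
contact_force: [0.0, -0.3, -0.2]
finger_gap: 0.0849
grasp_force: 0.0
```

```bash
python3 - <<'E'
from h import *
from plant import bot, read_camera
from scipy.spatial.transform import Rotation as Ro
import sys
s=bot.get_state(); im=read_camera("wrist")
k,f=K("wrist"); M=np.array(k["tool_from_camera"])
R=Ro.from_euler("xyz",s["ee_rot"],degrees=True).as_matrix(); p=s["position"]; print(p)
def pr(X):
    q=M[:3,:3].T@(R.T@(np.array(X)-p)-M[:3,3]); return (f*q[0]/q[2]+k["cx"],f*q[1]/q[2]+k["cy"])
o=im[:,:,::-1].copy()
a=np.linspace(0,2*np.pi,80)
for cx,cy,r,z in ((.458,-.229,.047,.01),(.463,-.2245,.026,.070)):
    cv2.polylines(o,[np.array([pr((cx+r*np.cos(t),cy+r*np.sin(t),z)) for t in a]).astype(np.int32)],True,(0,255,255),1)
cv2.imwrite("pics/wrist2o.png",o)
t=read_camera("top");sc=read_camera("scene"); g=(.453,-.006)
print("red in black",circle("scene",sc,.066,.027,g),circle("top",t,.066,.027,g))
E
```

```text
[ 0.46451831 -0.22523935  0.11992901]
red in black [ 5.72196e+01  4.53500e-01 -4.50000e-03] [ 5.99906e+01  4.53500e-01 -5.50000e-03]
```

View pics/wrist2o.png

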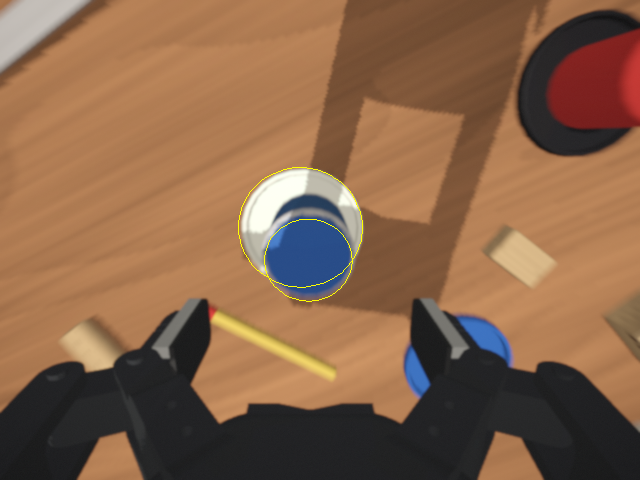

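Red stands centred in the black tray. The blue tin overlay matches at (308,258). Grip blue.

>>> drive_tool:
  steps:
    - [0.085, -0.0005, 0, -0.03, 0, 0, 0]
    - [0.085, -0.0005, 0, -0.06, 0, 0, 0]
    - [0.085, -0.0005, 0, -0.08, 0, 0, 0]
    - [0.085, -0.0005, 0, -0.088, 0, 0, 0]
    - [0.085, -0.0005, 0, -0.088, 0, 0, 0]
    - [0.068, -0.0005, 0, -0.088, 0, 0, 0]
    - [0.064, -0.0005, 0, -0.088, 0, 0, 0]
    - [0.061, -0.0005, 0, -0.088, 0, 0, 0]
    - [0.058, -0.0005, 0, -0.088, 0, 0, 0]
    - [0.05, -0.0005, 0, -0.088, 0, 0, 0]
    - [0.05, -0.0005, 0, -0.088, 0, 0, 0]
    - [0.05, -0.0005, 0, -0.088, 0, 0, 0]

```text
clock: 8.98
position: [0.4633, -0.2254, 0.0324]
ee_rot: [-180.0, 0.2, 154.5]
contact_force: [-1.6, -0.1, 9.2]
finger_gap: 0.0569
grasp_force: 41.2
```

>>> drive_tool:
  steps:
    - [0.05, 0, 0, 0.003, 0, 0, 0]
    - [0.05, 0, 0, 0.01, 0, 0, 0]
    - [0.05, 0, 0, 0.025, 0, 0, 0]
    - [0.05, 0, 0, 0.04, 0, 0, 0]
    - [0.05, 0.005, 0.002, 0.05, 0, 0, 0]
    - [0.05, 0.018, 0.007, 0.055, 0, 0, 0]
    - [0.05, 0.038, 0.015, 0.055, 0, 0, 0]
    - [0.05, 0.062, 0.024, 0.055, 0, 0, 0]
    - [0.05, 0.087, 0.034, 0.055, 0, 0, 0]
    - [0.05, 0.111, 0.043, 0.055, 0, 0, 0]
    - [0.05, 0.133, 0.052, 0.055, 0, 0, 0]
    - [0.05, 0.15, 0.059, 0.055, 0, 0, 0]

```text
clock: 9.98
position: [0.6141, -0.1647, 0.0863]
ee_rot: [180.0, 0.0, 154.5]
contact_force: [0.1, 0.3, -3.0]
finger_gap: 0.057
grasp_force: 43.3
```

>>> drive_tool:
  steps:
    - [0.05, 0.011, 0.005, 0, 0, 0, 0]
    - [0.05, 0.016, 0.007, -0.005, 0, 0, 0]
    - [0.05, 0.016, 0.007, -0.02, 0, 0, 0]
    - [0.05, 0.016, 0.007, -0.036, 0, 0, 0]
    - [0.05, 0.016, 0.007, -0.046, 0, 0, 0]
    - [0.05, 0.016, 0.007, -0.05, 0, 0, 0]
    - [0.05, 0.016, 0.007, -0.052, 0, 0, 0]
    - [0.05, 0.016, 0.007, -0.053, 0, 0, 0]
    - [0.05, 0.016, 0.007, -0.053, 0, 0, 0]

```text
clock: 10.73
position: [0.6286, -0.1589, 0.0332]
ee_rot: [-180.0, 0.0, 154.5]
contact_force: [0.1, -0.6, -2.4]
finger_gap: 0.0568
grasp_force: 43.3
```

>>> drive_tool:
  steps:
    - [0.05, 0, 0, -0.0005, 0, 0, 0]
    - [0.05, 0, 0, -0.001, 0, 0, 0]
    - [0.05, 0, 0, -0.0015, 0, 0, 0]
    - [0.05, 0, 0, -0.0015, 0, 0, 0]

```text
clock: 11.07
position: [0.629, -0.1588, 0.0325]
ee_rot: [-180.0, 0.1, 154.5]
contact_force: [-1.9, 0.2, 4.8]
finger_gap: 0.0567
grasp_force: 44.1
```

>>> drive_tool:
  steps:
    - [0.059, 0, 0, 0, 0, 0, 0]
    - [0.063, 0, 0, 0, 0, 0, 0]
    - [0.07, 0, 0, 0, 0, 0, 0]
    - [0.085, 0, 0, 0, 0, 0, 0]
    - [0.085, 0, 0, 0, 0, 0, 0]
    - [0.085, 0, 0, 0, 0, 0, 0]
    - [0.085, 0, 0, 0.02, 0, 0, 0]
    - [0.085, 0, 0, 0.05, 0, 0, 0]
    - [0.085, 0, 0, 0.085, 0, 0, 0]
    - [0.085, 0, 0, 0.12, 0, 0, 0]
    - [0.085, 0, 0.02, 0.12, 0, 0, 0]
    - [0.085, 0, 0.06, 0.12, 0, 0, 0]

```text
clock: 12.07
position: [0.6315, -0.1026, 0.1547]
ee_rot: [-180.0, 0.5, 154.3]
contact_force: [0.6, 0.4, 0.2]
finger_gap: 0.0848
grasp_force: 0.0
```

>>> drive_tool:
  steps:
    - [0.085, 0.001, 0.04, 0, 0, 0, 0]
    - [0.085, 0.001, 0.08, 0, 0, 0, 0]
    - [0.085, 0.002, 0.12, 0, 0, 0, 0]
    - [0.085, 0.003, 0.16, 0, 0, 0, 0]
    - [0.085, 0.004, 0.2, 0, 0, 0, 0]
    - [0.085, 0.005, 0.235, 0, 0, 0, 0]
    - [0.085, 0.005, 0.26, 0, 0, 0, 0]
    - [0.085, 0.005, 0.274, 0, 0, 0, 0]
    - [0.085, 0.005, 0.274, -0.01, 0, 0, 0]
    - [0.085, 0.005, 0.274, -0.03, 0, 0, 0]
    - [0.085, 0.005, 0.274, -0.03, 0, 0, 0]

```text
clock: 12.98
position: [0.6309, 0.1738, 0.1175]
ee_rot: [-179.8, -0.3, 154.5]
contact_force: [-2.1, -0.3, -1.0]
finger_gap: 0.0851
grasp_force: 0.0
```

```bash
cat > w.py <<'E'
from h import *
from plant import bot, read_camera
from scipy.spatial.transform import Rotation as Ro
def overlay(name,circs):
    s=bot.get_state(); im=read_camera("wrist")
    k,f=K("wrist"); M=np.array(k["tool_from_camera"])
    R=Ro.from_euler("xyz",s["ee_rot"],degrees=True).as_matrix(); p=s["position"]; print(p)
    o=im[:,:,::-1].copy(); a=np.linspace(0,2*np.pi,80)
    for cx,cy,r,z in circs:
        X=np.c_[cx+r*np.cos(a),cy+r*np.sin(a),np.full(80,z)]
        q=((X-p)@R-M[:3,3])@M[:3,:3]
        uv=f*q[:,:2]/q[:,2:]+[k["cx"],k["cy"]]
        cv2.polylines(o,[uv.astype(np.int32)],True,(0,0,255),1)
    cv2.imwrite(name,o)
E
python3 - <<'E'
from w import *
overlay("pics/wrist3o.png",((.6385,.178,.047,.01),(.634,.175,.029,.076)))
t=read_camera("top");sc=read_camera("scene"); g=(.629,-.159)
print("blue in blue",circle("scene",sc,.064,.029,g),circle("top",t,.064,.029,g),circle("top",t,.07,.026,g))
E
```

```text
[0.63087566 0.17384077 0.11752131]
blue in blue [58.981   0.6265 -0.1595] [57.97    0.6285 -0.158 ] [60.      0.627  -0.1565]
```

View pics/wrist3o.png

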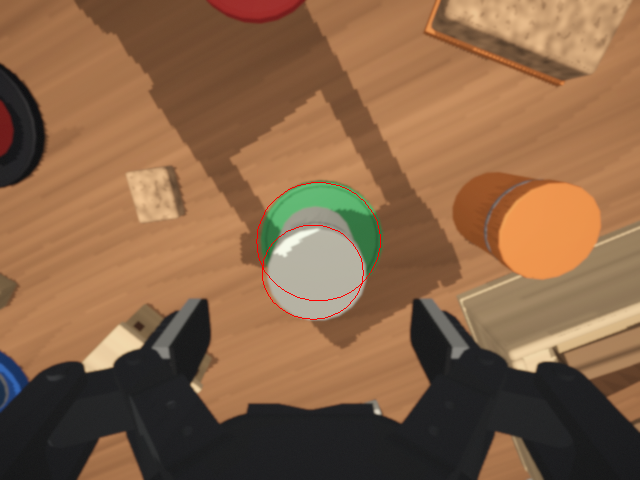

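Pot overlay matches (313,272). Blue sits well in its tray. Grip white.

>>> drive_tool:
  steps:
    - [0.085, 0, 0, -0.03, 0, 0, 0]
    - [0.085, 0, 0, -0.06, 0, 0, 0]
    - [0.085, 0, 0, -0.082, 0, 0, 0]
    - [0.085, 0, 0, -0.0905, 0, 0, 0]
    - [0.085, 0, 0, -0.0905, 0, 0, 0]
    - [0.068, 0, 0, -0.0905, 0, 0, 0]
    - [0.062, 0, 0, -0.0905, 0, 0, 0]
    - [0.059, 0, 0, -0.0905, 0, 0, 0]
    - [0.056, 0, 0, -0.0905, 0, 0, 0]
    - [0.048, 0, 0, -0.0905, 0, 0, 0]
    - [0.048, 0, 0, -0.0905, 0, 0, 0]
    - [0.048, 0, 0, -0.0905, 0, 0, 0]

```text
clock: 14.13
position: [0.6351, 0.1756, 0.0329]
ee_rot: [179.9, 0.2, 154.5]
contact_force: [-0.3, -0.1, 6.7]
finger_gap: 0.0571
grasp_force: 41.5
```

>>> drive_tool:
  steps:
    - [0.048, 0, 0, 0.003, 0, 0, 0]
    - [0.048, 0, 0, 0.015, 0, 0, 0]
    - [0.048, 0, 0, 0.04, 0, 0, 0]
    - [0.048, 0, 0, 0.07, 0, 0, 0]
    - [0.048, 0, 0, 0.1, 0, 0, 0]
    - [0.048, -0.003, -0.008, 0.12, 0, 0, 0]
    - [0.048, -0.01, -0.024, 0.125, 0, 0, 0]
    - [0.048, -0.02, -0.046, 0.125, 0, 0, 0]
    - [0.048, -0.031, -0.072, 0.125, 0, 0, 0]
    - [0.048, -0.043, -0.1, 0.125, 0, 0, 0]
    - [0.048, -0.055, -0.128, 0.125, 0, 0, 0]
    - [0.048, -0.067, -0.156, 0.125, 0, 0, 0]

```text
clock: 15.13
position: [0.5638, 0.0177, 0.155]
ee_rot: [-179.9, -0.1, 154.5]
contact_force: [0.5, -0.7, -2.6]
finger_gap: 0.057
grasp_force: 43.5
```

>>> drive_tool:
  steps:
    - [0.048, -0.012, -0.028, 0, 0, 0, 0]
    - [0.048, -0.025, -0.057, 0, 0, 0, 0]
    - [0.048, -0.038, -0.087, 0, 0, 0, 0]
    - [0.048, -0.051, -0.117, 0, 0, 0, 0]
    - [0.048, -0.064, -0.146, 0, 0, 0, 0]
    - [0.048, -0.076, -0.173, 0, 0, 0, 0]
    - [0.048, -0.087, -0.198, 0, 0, 0, 0]
    - [0.048, -0.097, -0.22, 0, 0, 0, 0]
    - [0.048, -0.104, -0.237, -0.01, 0, 0, 0]
    - [0.048, -0.109, -0.248, -0.03, 0, 0, 0]
    - [0.048, -0.109, -0.248, -0.06, 0, 0, 0]
    - [0.048, -0.109, -0.248, -0.09, 0, 0, 0]

```text
clock: 16.13
position: [0.4561, -0.2299, 0.0652]
ee_rot: [-180.0, 0.1, 154.4]
contact_force: [0.2, 0.5, -3.7]
finger_gap: 0.0566
grasp_force: 43.5
```

>>> drive_tool:
  steps:
    - [0.048, 0, 0, -0.015, 0, 0, 0]
    - [0.048, 0, 0, -0.025, 0, 0, 0]
    - [0.048, 0, 0, -0.03, 0, 0, 0]
    - [0.048, 0, 0, -0.032, 0, 0, 0]
    - [0.048, 0, 0, -0.033, 0, 0, 0]
    - [0.048, 0, 0, -0.0335, 0, 0, 0]
    - [0.048, 0, 0, -0.0335, 0, 0, 0]

```text
clock: 16.72
position: [0.4581, -0.229, 0.0331]
ee_rot: [-180.0, 0.1, 154.5]
contact_force: [0.2, 0.5, -1.6]
finger_gap: 0.0565
grasp_force: 43.6
```

>>> drive_tool:
  steps:
    - [0.048, 0, 0, -0.0005, 0, 0, 0]
    - [0.048, 0, 0, -0.001, 0, 0, 0]
    - [0.048, 0, 0, -0.0015, 0, 0, 0]
    - [0.048, 0, 0, -0.0015, 0, 0, 0]

```text
clock: 17.05
position: [0.4582, -0.2289, 0.0328]
ee_rot: [-180.0, 0.1, 154.5]
contact_force: [-2.7, 1.9, 15.3]
finger_gap: 0.0571
grasp_force: 44.4
```

```bash
python3 - <<'E'
from w import *
s=read_camera("scene"); cv2.imwrite("pics/s4.png",cv2.resize(s[280:460,60:340,::-1],None,fx=2,fy=2))
E
```

```text
(no output)
```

View pics/s4.png

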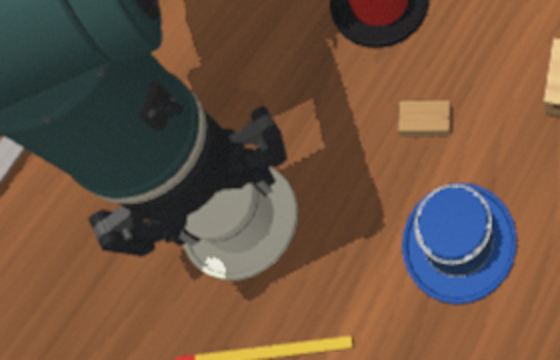

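White pot is upright in the white tray and the tin is centred in blue. Release, then head for the green bottle.

>>> drive_tool:
  steps:
    - [0.058, 0, 0, 0.0005, 0, 0, 0]
    - [0.062, 0, 0, 0.0005, 0, 0, 0]
    - [0.07, 0, 0, 0.0005, 0, 0, 0]
    - [0.085, 0, 0, 0.0005, 0, 0, 0]
    - [0.085, 0, 0, 0.0005, 0, 0, 0]
    - [0.085, 0, 0, 0.0005, 0, 0, 0]
    - [0.085, 0, 0, 0.02, 0, 0, 0]
    - [0.085, 0, 0, 0.05, 0, 0, 0]
    - [0.085, 0, 0, 0.085, 0, 0, 0]
    - [0.085, 0, 0, 0.12, 0, 0, 0]
    - [0.085, -0.001, 0.02, 0.135, 0, 0, 0]
    - [0.085, -0.003, 0.06, 0.135, 0, 0, 0]

```text
clock: 18.1
position: [0.4589, -0.173, 0.1702]
ee_rot: [-179.9, 0.7, 154.3]
contact_force: [0.9, -0.1, 0.3]
finger_gap: 0.0851
grasp_force: 0.0
```

>>> drive_tool:
  steps:
    - [0.085, -0.002, 0.04, 0, 0, 0, 0]
    - [0.085, -0.004, 0.08, 0, 0, 0, 0]
    - [0.085, -0.006, 0.12, 0, 0, 0, 0]
    - [0.085, -0.008, 0.16, 0, 0, 0, 0]
    - [0.085, -0.01, 0.2, 0, 0, 0, 0]
    - [0.085, -0.012, 0.24, 0, 0, 0, 0]
    - [0.085, -0.014, 0.28, 0, 0, 0, 0]
    - [0.085, -0.016, 0.32, 0, 0, 0, 0]
    - [0.085, -0.018, 0.355, 0, 0, 0, 0]
    - [0.085, -0.019, 0.38, 0, 0, 0, 0]
    - [0.085, -0.019, 0.3905, 0, 0, 0, 0]
    - [0.085, -0.019, 0.3905, -0.01, 0, 0, 0]

```text
clock: 19.1
position: [0.4368, 0.2243, 0.1568]
ee_rot: [179.8, 0.1, 154.7]
contact_force: [0.2, -0.5, 0.8]
finger_gap: 0.0852
grasp_force: 0.0
```

```bash
python3 - <<'E'
from w import *
overlay("pics/wrist4o.png",((.4415,.2245,.047,.01),(.436,.2215,.014,.100)))
t=read_camera("top");sc=read_camera("scene"); g=(.458,-.229)
print("white",circle("scene",sc,.076,.029,g),circle("top",t,.076,.029,g))
E
```

```text
[0.43676003 0.2243004  0.1568023 ]
white [57.3777  0.4595 -0.23  ] [50.1997  0.458  -0.23  ]
```

View pics/wrist4o.png

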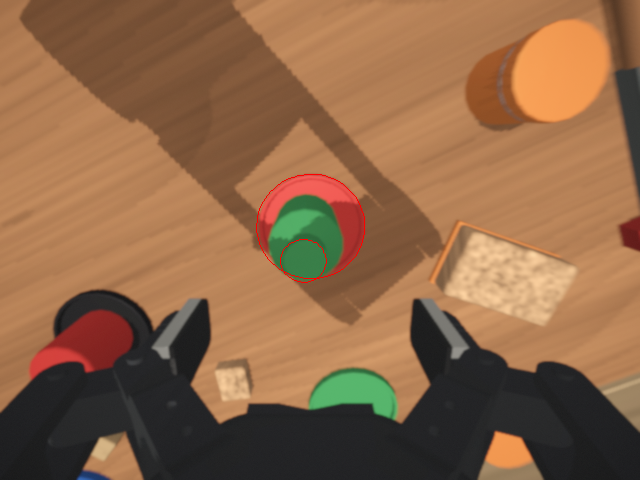

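Overlay matches cap (303,259) and tray. White is centred. Grip green.

>>> drive_tool:
  steps:
    - [0.085, 0, 0, -0.035, 0, 0, 0]
    - [0.085, 0, 0, -0.07, 0, 0, 0]
    - [0.085, 0, 0, -0.1, 0, 0, 0]
    - [0.085, 0, 0, -0.115, 0, 0, 0]
    - [0.085, 0, 0, -0.12, 0, 0, 0]
    - [0.085, 0, 0, -0.12, 0, 0, 0]
    - [0.066, 0, 0, -0.12, 0, 0, 0]
    - [0.06, 0, 0, -0.12, 0, 0, 0]
    - [0.057, 0, 0, -0.12, 0, 0, 0]
    - [0.054, 0, 0, -0.12, 0, 0, 0]
    - [0.047, 0, 0, -0.12, 0, 0, 0]
    - [0.046, 0, 0, -0.12, 0, 0, 0]

```text
clock: 20.25
position: [0.4362, 0.222, 0.0371]
ee_rot: [179.9, 0.1, 154.5]
contact_force: [-0.7, -2.1, 8.6]
finger_gap: 0.0526
grasp_force: 41.5
```

>>> drive_tool:
  steps:
    - [0.046, 0, 0, 0, 0, 0, 0]
    - [0.046, 0, 0, 0, 0, 0, 0]
    - [0.046, 0, 0, 0.003, 0, 0, 0]
    - [0.046, 0, 0, 0.012, 0, 0, 0]
    - [0.046, 0, 0, 0.03, 0, 0, 0]
    - [0.046, 0, 0, 0.05, 0, 0, 0]
    - [0.046, 0.008, -0.002, 0.06, 0, 0, 0]
    - [0.046, 0.026, -0.006, 0.06, 0, 0, 0]
    - [0.046, 0.05, -0.011, 0.06, 0, 0, 0]
    - [0.046, 0.077, -0.017, 0.06, 0, 0, 0]
    - [0.046, 0.104, -0.023, 0.06, 0, 0, 0]
    - [0.046, 0.13, -0.028, 0.06, 0, 0, 0]

```text
clock: 21.25
position: [0.5664, 0.1936, 0.0965]
ee_rot: [180.0, 0.0, 154.5]
contact_force: [-0.2, -0.0, -3.5]
finger_gap: 0.0527
grasp_force: 42.8
```

>>> drive_tool:
  steps:
    - [0.046, 0.024, -0.005, 0, 0, 0, 0]
    - [0.046, 0.045, -0.01, 0, 0, 0, 0]
    - [0.046, 0.061, -0.013, 0, 0, 0, 0]
    - [0.046, 0.07, -0.015, 0, 0, 0, 0]
    - [0.046, 0.0725, -0.0155, -0.008, 0, 0, 0]
    - [0.046, 0.0725, -0.0155, -0.025, 0, 0, 0]
    - [0.046, 0.0725, -0.0155, -0.042, 0, 0, 0]
    - [0.046, 0.0725, -0.0155, -0.052, 0, 0, 0]
    - [0.046, 0.0725, -0.0155, -0.056, 0, 0, 0]
    - [0.046, 0.0725, -0.0155, -0.058, 0, 0, 0]
    - [0.046, 0.0725, -0.0155, -0.0585, 0, 0, 0]
    - [0.046, 0.0725, -0.0155, -0.0585, 0, 0, 0]

```text
clock: 22.25
position: [0.6382, 0.1787, 0.0379]
ee_rot: [180.0, 0.1, 154.5]
contact_force: [-0.2, 0.2, -1.7]
finger_gap: 0.0526
grasp_force: 42.8
```

>>> drive_tool:
  steps:
    - [0.046, 0, 0, -0.0005, 0, 0, 0]
    - [0.046, 0, 0, -0.001, 0, 0, 0]
    - [0.046, 0, 0, -0.001, 0, 0, 0]

```text
clock: 22.5
position: [0.6387, 0.1786, 0.0371]
ee_rot: [179.9, 0.1, 154.5]
contact_force: [-0.5, 0.6, 1.7]
finger_gap: 0.0526
grasp_force: 43.1
```

Touching. Release and go to red in the black tray.

>>> drive_tool:
  steps:
    - [0.046, 0, 0, -0.0005, 0, 0, 0]
    - [0.055, 0, 0, -0.0005, 0, 0, 0]
    - [0.06, 0, 0, -0.0005, 0, 0, 0]
    - [0.07, 0, 0, -0.0005, 0, 0, 0]
    - [0.085, 0, 0, -0.0005, 0, 0, 0]
    - [0.085, 0, 0, -0.0005, 0, 0, 0]
    - [0.085, 0, 0, -0.0005, 0, 0, 0]
    - [0.085, 0, 0, 0.02, 0, 0, 0]
    - [0.085, 0, 0, 0.05, 0, 0, 0]
    - [0.085, 0, 0, 0.085, 0, 0, 0]
    - [0.085, 0, 0, 0.12, 0, 0, 0]
    - [0.085, 0, 0, 0.12, 0, 0, 0]

```text
clock: 23.5
position: [0.6427, 0.1793, 0.164]
ee_rot: [179.6, 0.6, 154.5]
contact_force: [1.5, 0.1, 0.3]
finger_gap: 0.0848
grasp_force: 0.0
```

>>> drive_tool:
  steps:
    - [0.085, -0.02, -0.02, 0, 0, 0, 0]
    - [0.085, -0.048, -0.048, 0, 0, 0, 0]
    - [0.085, -0.077, -0.077, 0, 0, 0, 0]
    - [0.085, -0.106, -0.106, 0, 0, 0, 0]
    - [0.085, -0.135, -0.135, 0, 0, 0, 0]
    - [0.085, -0.16, -0.16, 0, 0, 0, 0]
    - [0.085, -0.178, -0.177, 0, 0, 0, 0]
    - [0.085, -0.185, -0.1835, 0, 0, 0, 0]
    - [0.085, -0.185, -0.1835, 0, 0, 0, 0]
    - [0.085, -0.185, -0.1835, 0, 0, 0, 0]

```text
clock: 24.33
position: [0.4539, -0.0051, 0.1566]
ee_rot: [180.0, 0.1, 154.4]
contact_force: [1.0, -0.1, 0.8]
finger_gap: 0.0851
grasp_force: 0.0
```

```bash
python3 - <<'E'
from w import *
overlay("pics/wrist5o.png",((.453,-.006,.047,.01),(.4535,-.005,.027,.066)))
t=read_camera("top");sc=read_camera("scene"); g=(.6385,.178)
print("green",circle("scene",sc,.1,.014,g),circle("top",t,.1,.014,g),circle("top",t,.07,.027,g))
E
```

```text
[ 0.45392897 -0.00508198  0.15658751]
green [54.26    0.639   0.1795] [36.2577  0.639   0.179 ] [39.793   0.64    0.1785]
```

View pics/wrist5o.png

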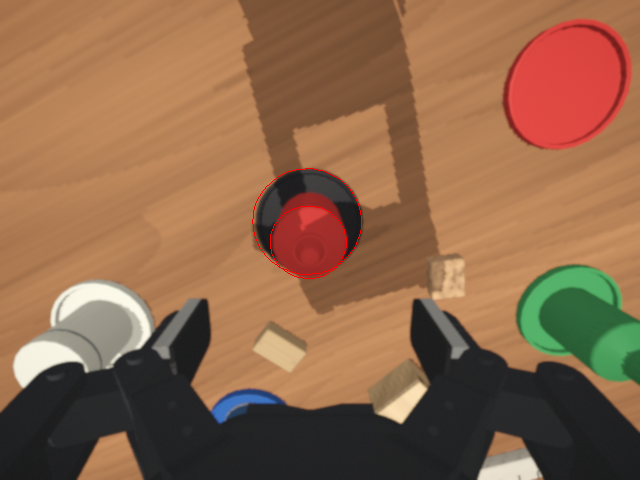

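Red at (310,240) is centred under the tool. Grip it and carry to the red tray.

>>> drive_tool:
  steps:
    - [0.085, 0, 0, -0.035, 0, 0, 0]
    - [0.085, 0, 0, -0.07, 0, 0, 0]
    - [0.085, 0, 0, -0.1, 0, 0, 0]
    - [0.085, 0, 0, -0.117, 0, 0, 0]
    - [0.085, 0, 0, -0.122, 0, 0, 0]
    - [0.085, 0, 0, -0.122, 0, 0, 0]
    - [0.066, 0, 0, -0.122, 0, 0, 0]
    - [0.06, 0, 0, -0.122, 0, 0, 0]
    - [0.057, 0, 0, -0.122, 0, 0, 0]
    - [0.054, 0, 0, -0.122, 0, 0, 0]
    - [0.047, 0, 0, -0.122, 0, 0, 0]
    - [0.046, 0, 0, -0.122, 0, 0, 0]

```text
clock: 25.48
position: [0.4539, -0.0054, 0.0356]
ee_rot: [180.0, 0.1, 154.5]
contact_force: [-0.6, -0.1, 8.1]
finger_gap: 0.0523
grasp_force: 40.6
```

>>> drive_tool:
  steps:
    - [0.046, 0, 0, 0, 0, 0, 0]
    - [0.046, 0, 0, 0, 0, 0, 0]
    - [0.046, 0, 0, 0.003, 0, 0, 0]
    - [0.046, 0, 0, 0.012, 0, 0, 0]
    - [0.046, 0, 0, 0.03, 0, 0, 0]
    - [0.046, 0, 0, 0.05, 0, 0, 0]
    - [0.046, -0.0005, 0.008, 0.06, 0, 0, 0]
    - [0.046, -0.001, 0.026, 0.06, 0, 0, 0]
    - [0.046, -0.003, 0.05, 0.06, 0, 0, 0]
    - [0.046, -0.004, 0.08, 0.06, 0, 0, 0]
    - [0.046, -0.006, 0.11, 0.06, 0, 0, 0]
    - [0.046, -0.007, 0.14, 0.06, 0, 0, 0]

```text
clock: 26.48
position: [0.4454, 0.136, 0.0951]
ee_rot: [180.0, 0.0, 154.5]
contact_force: [0.2, -0.7, -1.8]
finger_gap: 0.0519
grasp_force: 42.4
```

>>> drive_tool:
  steps:
    - [0.046, -0.0015, 0.03, 0, 0, 0, 0]
    - [0.046, -0.003, 0.057, 0, 0, 0, 0]
    - [0.046, -0.004, 0.077, 0, 0, 0, 0]
    - [0.046, -0.005, 0.087, 0, 0, 0, 0]
    - [0.046, -0.005, 0.0895, -0.008, 0, 0, 0]
    - [0.046, -0.005, 0.0895, -0.025, 0, 0, 0]
    - [0.046, -0.005, 0.0895, -0.042, 0, 0, 0]
    - [0.046, -0.005, 0.0895, -0.052, 0, 0, 0]
    - [0.046, -0.005, 0.0895, -0.056, 0, 0, 0]
    - [0.046, -0.005, 0.0895, -0.058, 0, 0, 0]
    - [0.046, -0.005, 0.0895, -0.0585, 0, 0, 0]
    - [0.046, -0.005, 0.0895, -0.0585, 0, 0, 0]

```text
clock: 27.48
position: [0.4413, 0.2241, 0.0361]
ee_rot: [180.0, 0.0, 154.5]
contact_force: [0.5, -0.2, -1.3]
finger_gap: 0.0519
grasp_force: 42.5
```

>>> drive_tool:
  steps:
    - [0.046, 0, 0, -0.0005, 0, 0, 0]
    - [0.046, 0, 0, -0.001, 0, 0, 0]
    - [0.046, 0, 0, -0.001, 0, 0, 0]

```text
clock: 27.73
position: [0.4416, 0.2244, 0.0357]
ee_rot: [180.0, 0.1, 154.5]
contact_force: [-0.7, -0.7, 7.0]
finger_gap: 0.0522
grasp_force: 43.1
```

>>> drive_tool:
  steps:
    - [0.054, 0, 0, 0, 0, 0, 0]
    - [0.058, 0, 0, 0, 0, 0, 0]
    - [0.065, 0, 0, 0, 0, 0, 0]
    - [0.085, 0, 0, 0, 0, 0, 0]
    - [0.085, 0, 0, 0, 0, 0, 0]
    - [0.085, 0, 0, 0, 0, 0, 0]
    - [0.085, 0, 0, 0.02, 0, 0, 0]
    - [0.085, 0, 0, 0.05, 0, 0, 0]
    - [0.085, 0, 0, 0.085, 0, 0, 0]
    - [0.085, 0, 0, 0.12, 0, 0, 0]
    - [0.085, 0, 0, 0.15, 0, 0, 0]
    - [0.085, 0, 0, 0.17, 0, 0, 0]

```text
clock: 28.73
position: [0.4419, 0.2248, 0.2079]
ee_rot: [179.9, 0.2, 154.5]
contact_force: [0.7, 0.1, 0.2]
finger_gap: 0.0847
grasp_force: 0.0
```

>>> drive_tool:
  steps:
    - [0.085, -0.02, 0.04, 0, 0, 0, 0]
    - [0.085, -0.04, 0.08, 0, 0, 0, 0]
    - [0.085, -0.06, 0.12, 0, 0, 0, 0]
    - [0.085, -0.08, 0.16, 0, 0, 0, 0]
    - [0.085, -0.1, 0.2, 0, 0, 0, 0]
    - [0.085, -0.12, 0.24, 0, 0, 0, 0]
    - [0.085, -0.14, 0.27, 0, 0, 0, 0]
    - [0.085, -0.15, 0.29, 0, 0, 0, 0]
    - [0.085, -0.15, 0.29, 0, 0, 0, 0]
    - [0.085, -0.15, 0.29, 0, 0, 0, 0]

```text
clock: 29.57
position: [0.2896, 0.5156, 0.2043]
ee_rot: [-180.0, 0.0, 154.7]
contact_force: [0.2, 0.1, -0.2]
finger_gap: 0.0851
grasp_force: 0.0
```

```bash
python3 - <<'E'
from w import *
t=read_camera("top");sc=read_camera("scene")
for n,g,z,r in (("red",(.4415,.2245),.066,.027),("white",(.458,-.229),.076,.029),("blue",(.629,-.159),.07,.026),("green",(.6385,.178),.1,.014)):
    print(n,g,circle("scene",sc,z,r,g),circle("top",t,z,r,g))
a=cv2.imread("pics/top0.png"); b=t[:,:,::-1]
d=cv2.absdiff(a,b)[150:205,335:390]; print("box diff",d.mean(),d.max())
cv2.imwrite("pics/end.png",np.hstack([b[140:340,200:520],sc[130:430,130:450,::-1][:200]]) if 0 else np.vstack([cv2.resize(b[140:330,210:520],(489,300)),cv2.resize(sc[130:450,110:450,::-1],(489,460))[:300]]))
E
```

```text
red (0.4415, 0.2245) [43.269  0.441  0.225] [40.139   0.4385  0.2225]
white (0.458, -0.229) [57.3974  0.4595 -0.23  ] [50.7745  0.4575 -0.23  ]
blue (0.629, -0.159) [60.      0.6285 -0.158 ] [59.8784  0.627  -0.1565]
green (0.6385, 0.178) [52.5734  0.639   0.1795] [35.4994  0.639   0.179 ]
box diff 1.022038567493113 6
```

View pics/end.png

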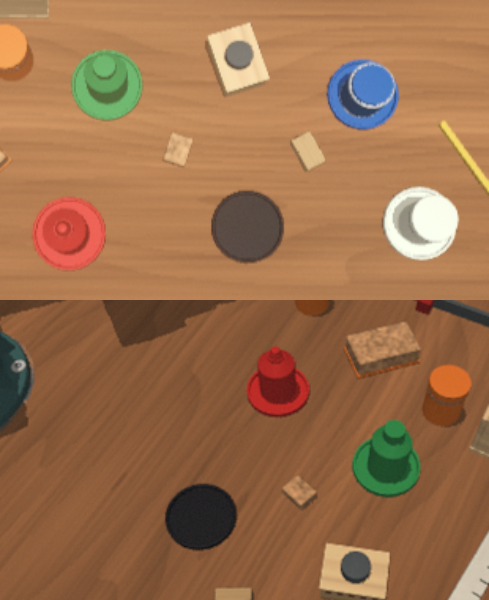

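All four containers stand upright in their own trays, black is empty, and the box hasn't moved.

```bash
python3 -c "
from plant import workorder
print(workorder.finish_job())"
```

```text
the job is handed in; nothing more can be done
None
```

The job is handed in: the red, white, blue and green containers each stand upright in their own trays, within about 3 mm of centre by the cameras. The black tray is empty, the glued box did not move, and it took about 30 s of the 136 s allowed.

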